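Put a sample board up in the cam-lever clamp

ROBOT

A 6-joint arm with a two-finger parallel gripper is mounted at the origin on the work surface. World frame = base frame: x ahead of the robot, y to its left, z up, the work surface at z = 0. Lengths are in m, angles in degrees, forces in N, time in s.
With the tool pointing down it reaches from about 0.4 to 0.825 m from the base axis. Payload 7 kg.
Tool frame: the origin (TCP) lies midway between the tips of the shut fingers; the grasp point (between the pads) lies 19 mm behind it; z points along the fingers, y is the direction in which the jaws open and shut (so a half turn about z gives the same grasp; the last joint's range is limited). The gripper opens to 88 mm and grips with 3 to 60 N. Pads are 19 mm wide; open, the fingers measure 130 mm over their backs; the gripper's body (78 mm by 193 mm) begins 47 mm behind the grasp point.
Start: joints at [88.871, 20.546, 0.682, 0, -70.136, -16.507], TCP at [0.205, 0.643, 0.227] pointing down, gripper open.
Joint ranges: [-176.03, 176.03], [-82.01, 121.73], [-58.28, 71.71], [-173.87, 95.51], [-174.79, -0.11], [-173.66, 173.66]. Speed limits (degrees/s): [136.94, 136.94, 172.46, 180, 180, 180].

INTERFACE

Orientations are given as [roll, pitch, yaw] about the fixed x, y, z axes, in that order (R = Rz(yaw) Ry(pitch) Rx(roll)).
In Python, from plant import get_state, capture, close_job gives the robot as it stands.
- The arm moves only by the tool apply_moves, never from a script. Its argument "commands" is a list of rows, each an object with "grip": the opening, from 0 (shut) to 1 (fully open); "dp": the shift along the tool's x, y, z in mm, a list of three; "yaw": the turn about the tool's z in rad. A call has 1 to 12 rows; each row is the pose to reach, as a shift and turn from the pose commanded when the call began, along the tool's axes at that moment; what a row does not reach only later rows make up. A row lasts 1/8 s, in which the tool goes at most 62.5 mm and 10.7 degrees, less where a joint would pass 70% of its speed; a pose out of reach is approached as far as the arm can. A call with a gripper value outside its range is refused whole. The fingers move at their own pace and stop on an object; "newtons" is the grip in N (left out, the last holds). Time passes only in rows, so rows that repeat a pose let the fingers close. It gives the time, the measured TCP pose, the force and the opening at its end, in the units of the state.
- get_state(): the state, without advancing time (a new reading comes with each control period).
- capture(name): name is "scene" or "side" or "wrist"; returns a dict with "color" (480x640x3 uint8, red, green, blue), "camera_matrix" (3x3 intrinsics, pixels), "xyz" and "rotation" of the camera in the world; the wrist camera has in their place "T_tool_cam" (4x4, takes a point from camera to tool coordinates, whose origin is the TCP and whose axes are the flange's). Camera axes: x right, y up, looking along -z (the intrinsics and any distortion apply to the point x, -y, -z); pixel columns grow to the right and rows downward; lengths in m; the calibration is good to about 2 mm. The wrist camera is an equidistant fisheye: a pixel r from the principal point sees the ray r / f radians off the axis. A picture is of the moment at which its call begins: read the wrist's pose just before it. There is no depth.
- close_job(): hands the job in, once; it reports no verdict.
The state is a dict: "time_s": time; "joints": joint angles; "qd": joint speeds; "joint_torque": joint torques, N m; "tcp_pos": TCP position; "eef_rot": TCP orientation; "contact_force": force on the tool from outside, world axes, zero at the start; "moment": the same for the moment, N m; "gripper_width": finger opening in m.
Only numpy, scipy, OpenCV 4.12 (cv2) and the standard library are available. Lean on these libraries where they do the work, as an engineer would, in place of code of your own. Each camera call takes 0.05 s, during which the arm holds its last target.

TASK

Take the tallest of the three wooden sample boards out of the sorter and stand it upright in the open board clamp, its lower edge down on the bed and its whole width between the two jaws. Then flip the clamp's cam lever over its high point until it snaps fully down and the board is held. Let go of everything and leave all the other things on the desk as they are.

Things in the scene. Friction and masses are not known exactly. Their poses are not given: they have to be found in the camera images.
- board_tall_center (a point): centre of the tallest and narrowest wooden board: 165 tall (z), 70 wide (y), 12 thick (x), about 0.1 kg. At the start it stands on edge in one of the sorter's three slots; its lower edge is 82.5 below this point.
- board_mid_center (a point): centre of the middle board, 140 tall, 85 wide, 12 thick, same wood, upright in another slot of the sorter. To be left.
- board_short_center (a point): centre of the shortest and widest board, 125 tall, 100 wide, 12 thick, same wood, upright in the third slot. To be left.
- sorter: Steel sorter, does not move: foot plate 176 (x) by 100 (y), 8 thick, on which the boards stand with their faces looking along x, in three slots at x = -58, 0 and +58. Each slot lies between two upright sheets 15 apart, 70 long (y), reaching 48 above the desk: 3 of play for a board. Origin: centre of the underside.
- clamp: Grey cam-lever board clamp, does not move: base 150 (x) by 116 (y), 14 thick, its top is the bed between the jaws. Fixed jaw at the +x end: face at x = +52, block 22 thick, 100 wide, top 58 above the desk. Movable jaw on the -x side: 100 wide, top 56 above the desk. Cam lever at the -x end on the middle line, between two ears 37 wide overall and 58 above the desk. Origin: centre of the underside.
- jaw_seat (a point): Point on the bed in the middle of the open gap, x = +43 in the clamp's frame, 14 above the desk: the middle of the board's lower edge goes here (within 15 along y), faces looking along the clamp's x. The gap is 17.5 wide (x) while the lever is up, for the 12 board; lowering the lever drives the movable jaw's sprung rubber pad about 7 towards +x and presses the board on the fixed jaw.
- lever_pivot (a point): axis of the cam lever, along the clamp's y, at x = -30 in the clamp's frame, 46 above the desk.
- lever_grip (a point): middle of the lever's wider end part, 66 from the pivot axis, on the handle's centre line; moves with the lever. The end part is 40 long, 20 wide (along the clamp's y) and 9 thick; between it and the ears the handle is 16 wide and 8 thick; the end lies 86 from the pivot.
- lever (a joint): Cam lever angle, rad. 0: open, handle rising 76 degrees above level, leaning to the clamp's -x (away from the jaws). Grows as the handle is swung to -x and down. High point of the cam at 1.10; past it the lever snaps by itself to its stop at 1.40, handle towards -x, 4 degrees below level. Short of the high point a spring returns it to 0. It takes up to 8 N at the end part, less near the high point.
- lamp: small aluminium desk lamp, 1.6 kg, loose: round foot 140 across and 20 high, a thin post 14 across on its centre, and a round cap 100 across on top, from 282 to 306 above the desk. Origin: centre of the underside. To be left.
- clip_dish: round white ceramic dish of paper clips, 92 across, 27 high, between the sorter and the clamp. Origin: centre of the underside. To be left.
- sharpener: green plastic pencil sharpener, 30 by 52, 40 high, just behind the fixed jaw. Origin: centre of the underside. To be left.
- stapler: black stapler, 130 long (x), 34 wide, 52 high, lying close along the sorter's -x end. Origin: centre of the underside. To be left.
- pen_pot: dark steel pen pot, 74 across, 95 high, with pens up to 160. Origin: centre of the underside. To be left.
- abacus: black lacquered abacus lying flat, 78 (x) by 230 (y), 20 high. Origin: centre of the underside. To be left.
Mind the look-alikes: they are no part of the job. Leave any orange or yellow look-alike of the clamp alone.

How it is judged (in metres and radians):
On the way:
1. the tallest board stands in the gap of the clamp, down on the bed, with the lever still open (horizontal distance between board_tall_center and jaw_seat below 0.022 m and z of board_tall_center in the frame of clamp below 0.101 m and angle between board_tall_center's own z axis and vertical below 0.2 rad and value of joint lever below 0.4 rad), for 0.2 s.
At the end, for the whole second after the job is handed in: The lever is snapped down (joint above 1.34 of 1.40), and the tallest board stands clamped and at rest: within 16 mm of the middle of the jaws sideways, between the jaw faces, its lower edge on the bed (within 4.5 mm), upright within 4 degrees (value of joint lever above 1.34 rad and x of board_tall_center in the frame of clamp between 0.041 and 0.051 m and y of board_tall_center in the frame of jaw_seat between -0.016 and 0.016 m and z of board_tall_center in the frame of clamp between 0.092 and 0.101 m and angle between board_tall_center's own z axis and vertical below 0.07 rad and linear speed of board_tall below 0.02 m/s); the robot touches nothing.
It fails at once if one of the other boards is shifted by more than 20 mm or tipped (distance of any of board_mid_center, board_short_center from where it was at the start of the episode above 0.02 m or angle between any of board_mid_center, board_short_center's own z axis and vertical above 0.25 rad).
It fails at once if the lamp, dish, sharpener, stapler, pen pot or abacus is shifted by more than 15 mm or tipped (distance of any of lamp, clip_dish, sharpener, stapler, pen_pot, abacus from where it was at the start of the episode above 0.015 m or angle between any of lamp, clip_dish, sharpener, stapler, pen_pot's own z axis and vertical above 0.2 rad).
It also fails if it takes over 67 s, if anything falls off the work surface, if the arm or the gripper's body presses on something with over 40 N, if the wrist force passes 120 N, or if a joint passes its speed limit or range.

## Working session

There is one attempt and no reset: what is moved stays moved. The work goes in short steps, Python scripts to look and compute and a tool call to move; the robot and the scene stay as the last step left them, time stands still between calls to the robot, and variables do not carry over. Pictures are saved under pics/ and viewed, and the job is handed in when it is done.

Besides the shell and the picture viewer there is one more tool, called in YAML: its name, and indented under it one key for each argument. apply_moves: Moves the arm, as the interface text tells. Its arguments: {"type":"object","properties":{"commands":{"type":"array","items":{"type":"object","properties":{"grip":{"type":"number"},"dp":{"type":"array","items":{"type":"number"}},"yaw":{"type":"number"}}}},"newtons":{"type":"number"}},"required":["commands"]}

```bash
mkdir -p pics
python3 - <<'E'
from plant import *
import cv2,numpy as np,pickle
print(get_state())
for n in("scene","side","wrist"):
    c=capture(n); pickle.dump(c,open(n+".pkl","wb"))
    cv2.imwrite(f"pics/{n}0.png",c["color"][:,:,::-1])
    print({k:np.round(v,4).tolist() for k,v in c.items() if k!="color"})
E
```

```text
{'time_s': 0.0, 'joints': array([ 8.88733008e+01,  2.05894265e+01,  6.33804945e-01, -1.98221201e-02,
       -7.01358798e+01, -1.65053874e+01]), 'qd': array([ 0.01605265, -0.06659441, -0.04468248, -0.13459052,  0.06555737,
        0.09540221]), 'joint_torque': array([-1.03976232e-03, -5.82718384e+01,  2.93053150e+01,  6.99693024e+00,
        6.76166557e-03, -1.65766774e-04]), 'tcp_pos': array([0.20435624, 0.64280778, 0.22564653]), 'eef_rot': array([ 1.79906975e+02, -8.13216572e-03, -1.76388303e+01]), 'contact_force': array([ 0.27094692, -0.37734457,  0.28387213]), 'moment': array([-0.05470145,  0.00202037, -0.01577789]), 'gripper_width': 0.08778975137944385}
{'camera_matrix': [[530.6077, 0.0, 317.561], [0.0, 530.6077, 240.4823], [0.0, 0.0, 1.0]], 'xyz': [1.1936, 0.5684, 0.8595], 'rotation': [48.4207, 1.021, 130.9917]}
{'camera_matrix': [[529.7051, 0.0, 320.2116], [0.0, 529.7051, 239.3313], [0.0, 0.0, 1.0]], 'xyz': [0.1321, -1.1629, 0.8195], 'rotation': [59.1741, -1.3574, -18.6847]}
{'camera_matrix': [[371.6483, 0.0, 326.2696], [0.0, 371.6483, 240.5893], [0.0, 0.0, 1.0]], 'T_tool_cam': [[0.0002, 0.9619, 0.2735, 0.0736], [1.0, -0.0, -0.0005, -0.0003], [-0.0005, 0.2735, -0.9619, -0.1587], [0.0, 0.0, 0.0, 1.0]]}
```

View pics/scene0.png

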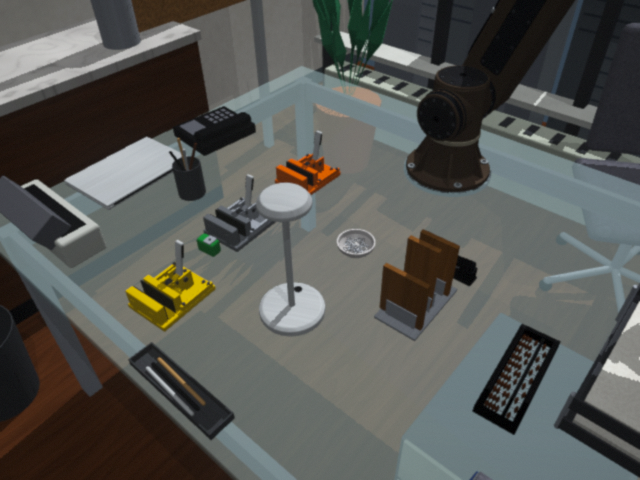

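View pics/side0.png

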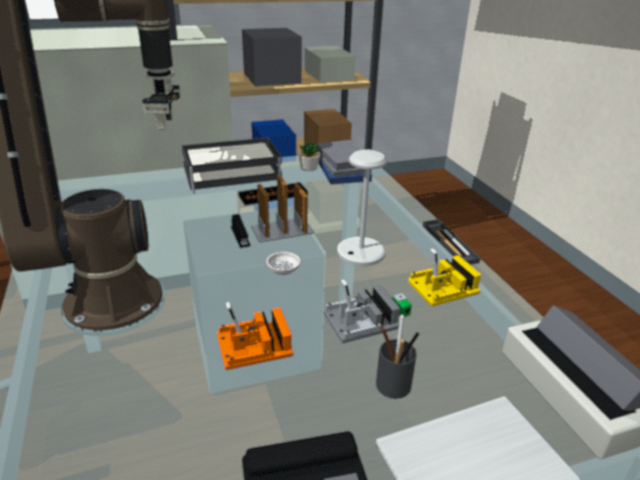

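View pics/wrist0.png

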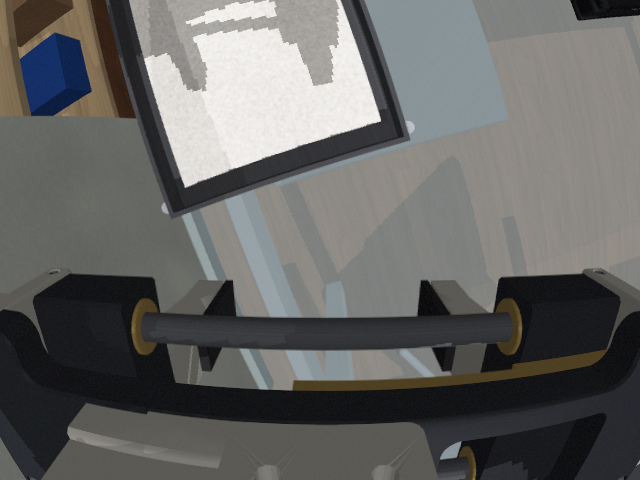

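```bash
cat > h.py <<'E'
import numpy as np,cv2,pickle
from scipy.spatial.transform import Rotation as R
def rot(a): return R.from_euler('xyz',a,degrees=True).as_matrix()
def load(n): return pickle.load(open(n+".pkl","rb"))
def cam(c,pose=None):
    K=c["camera_matrix"]
    if "T_tool_cam" in c:
        T=np.eye(4);T[:3,:3]=rot(pose[1]);T[:3,3]=pose[0];T=T@c["T_tool_cam"];return K,T[:3,3],T[:3,:3],True
    return K,np.array(c["xyz"]),rot(c["rotation"]),False
def ray(C,uv):
    K,o,Rm,fe=C
    a=(uv[0]-K[0,2])/K[0,0];b=(uv[1]-K[1,2])/K[1,1]
    if fe:
        r=np.hypot(a,b);s=np.sinc(r/np.pi);d=np.array([a*s,-b*s,-np.cos(r)])
    else: d=np.array([a,-b,-1.]);d/=np.linalg.norm(d)
    return o,Rm@d
def plane(C,uv,z):
    o,d=ray(C,uv);return o+d*(z-o[2])/d[2]
def proj(C,p):
    K,o,Rm,fe=C
    q=Rm.T@(np.asarray(p)-o);x,y,z=q[0],-q[1],-q[2]
    if fe:
        th=np.arctan2(np.hypot(x,y),z);s=th/max(np.hypot(x,y),1e-9);return np.array([K[0,0]*x*s+K[0,2],K[1,1]*y*s+K[1,2]])
    return np.array([K[0,0]*x/z+K[0,2],K[1,1]*y/z+K[1,2]])
def tri(L):
    A=np.zeros((3,3));b=np.zeros(3)
    for C,uv in L:
        o,d=ray(C,uv);M=np.eye(3)-np.outer(d,d);A+=M;b+=M@o
    p=np.linalg.solve(A,b);return p,[np.linalg.norm(proj(C,p)-uv) for C,uv in L]
def crop(c,x0,x1,y0,y1,f,name):
    im=cv2.resize(c["color"][y0:y1,x0:x1,::-1],None,fx=f,fy=f,interpolation=cv2.INTER_CUBIC)
    for x in range((x0//10+1)*10,x1,10): cv2.putText(im,str(x),((x-x0)*f-8,8),0,.3,(0,255,255));cv2.line(im,((x-x0)*f,10),((x-x0)*f,15),(0,255,255))
    for y in range((y0//10+1)*10,y1,10): cv2.putText(im,str(y),(0,(y-y0)*f+3),0,.3,(0,255,255));cv2.line(im,(20,(y-y0)*f),(25,(y-y0)*f),(0,255,255))
    cv2.imwrite("pics/"+name+".png",im)
E
python3 - <<'E'
from h import *
s=load("scene");d=load("side")
crop(s,365,485,225,340,6,"s_sort");crop(s,190,310,165,265,6,"s_cl");crop(d,225,325,165,255,8,"d_sort");crop(d,315,425,265,350,7,"d_cl")
E
```

```text
(no output)
```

View pics/s_sort.png

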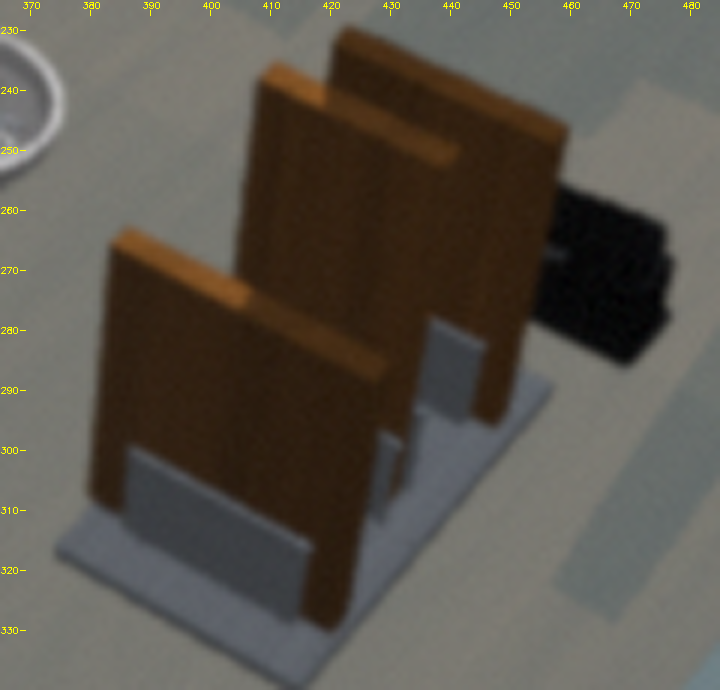

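View pics/s_cl.png

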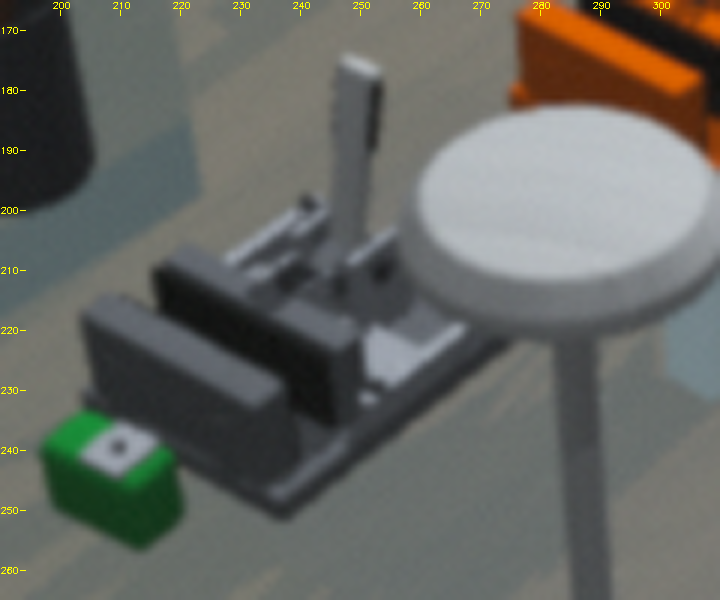

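View pics/d_sort.png

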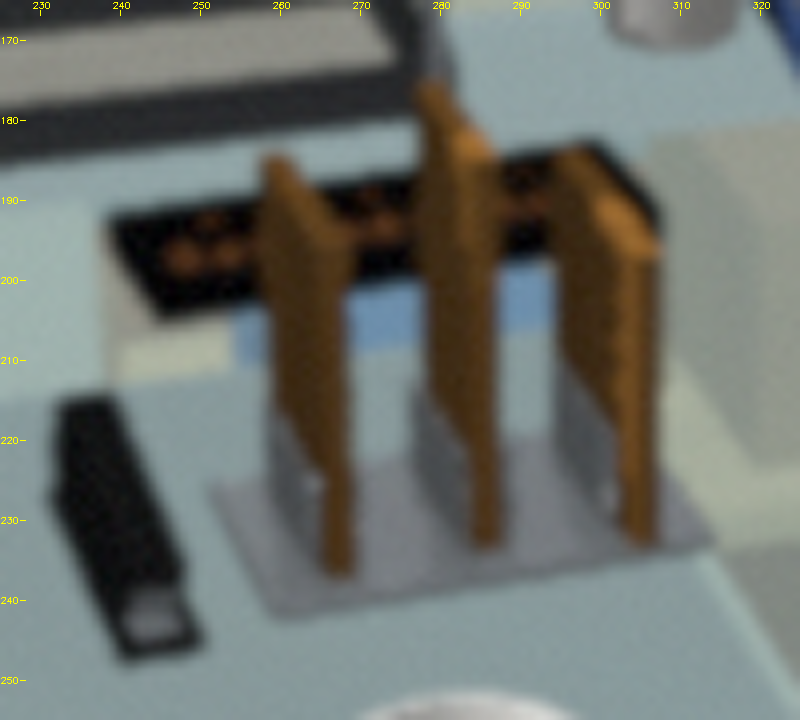

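View pics/d_cl.png

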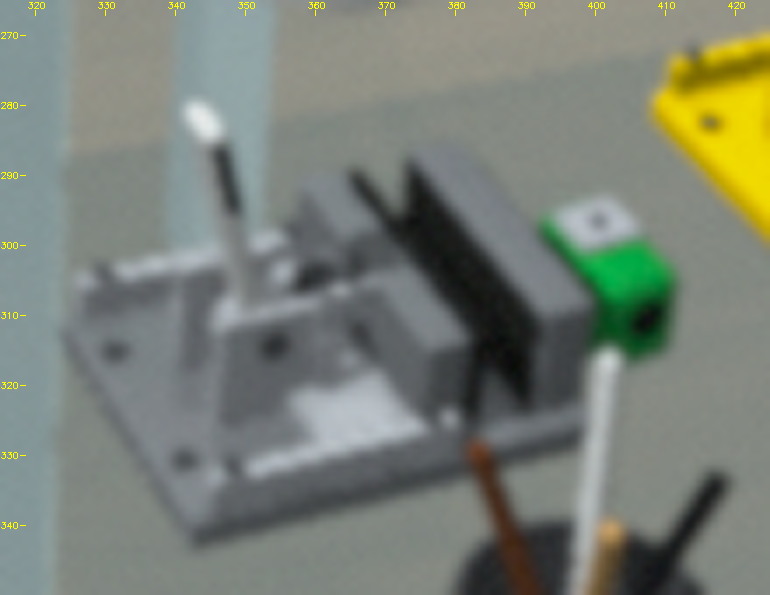

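Run:
```python
from h import *
np.set_printoptions(precision=4,suppress=True)
S=cam(load("scene"));D=cam(load("side"))
print("sorter plate z8 scene",[plane(S,u,.008) for u in[(374,316.5),(414,338.5),(457,288)]])
print("sorter plate z8 side",[plane(D,u,.008) for u in[(251,225),(260,242),(314.5,233)]])
print("tall top scene",[plane(S,u,.173) for u in[(408,239),(410.5,235.5),(441,250),(438,253)]])
print("mid/short tops: right one", [plane(S,u,.148) for u in[(422,230),(420,233),(459,246),(457,249)]],[plane(S,u,.133) for u in[(386,263),(383,266.5),(429,285),(427,288)]])
print("side bottoms z8",[plane(D,u,.008) for u in[(265.5,237),(269,237),(283.5,233.5),(288,233.5),(303,233),(307,233.5)]])
print("side tall top",[plane(D,u,.173) for u in[(277.5,176),(280,175.5),(287,185),(283,186)]])
print("clamp z0 side",[plane(D,u,.0) for u in[(343,342.5),(324.5,312)]],"z14",[plane(D,u,.014) for u in[(343.5,337)]])
print("clamp z0 scene",[plane(S,u,.0) for u in[(237,251.5),(203.5,231)]])
print("fixed jaw top58 scene",[plane(S,u,.058) for u in[(203,217.5),(208,213.5),(239,229.5),(234.5,233)]])
print("fixed jaw top58 side",[plane(D,u,.058) for u in[(374,287),(382,285),(400,306.5),(391,310)]])
print("mov jaw top56 scene",[plane(S,u,.056) for u in[(216,209),(221,206),(250,218)]])
print("mov jaw top56 side",[plane(D,u,.056) for u in[(357,291),(382,314)]])
print("lever tip",tri([(S,(250,174.5)),(D,(344,281))]))
print("lamp cap", tri([(S,(286,196)),(D,(367,157.5))]))
```

```text
sorter plate z8 scene [array([0.5834, 0.1734, 0.008 ]), array([0.578 , 0.2681, 0.008 ]), array([0.4019, 0.2636, 0.008 ])]
sorter plate z8 side [array([0.4071, 0.263 , 0.008 ]), array([0.4106, 0.1552, 0.008 ]), array([0.5814, 0.1602, 0.008 ])]
tall top scene [array([0.5013, 0.1839, 0.173 ]), array([0.4895, 0.1819, 0.173 ]), array([0.4878, 0.2495, 0.173 ]), array([0.4986, 0.2495, 0.173 ])]
mid/short tops: right one [array([0.4344, 0.1763, 0.148 ]), array([0.445 , 0.1783, 0.148 ]), array([0.4292, 0.259 , 0.148 ]), array([0.4394, 0.2604, 0.148 ])] [array([0.5481, 0.1683, 0.133 ]), array([0.5598, 0.1695, 0.133 ]), array([0.5449, 0.2645, 0.133 ]), array([0.5539, 0.2657, 0.133 ])]
side bottoms z8 [array([0.4329, 0.1789, 0.008 ]), array([0.4429, 0.1759, 0.008 ]), array([0.4901, 0.1838, 0.008 ]), array([0.5032, 0.18  , 0.008 ]), array([0.5478, 0.17  , 0.008 ]), array([0.5586, 0.1637, 0.008 ])]
side tall top [array([0.4895, 0.2418, 0.173 ]), array([0.4976, 0.2433, 0.173 ]), array([0.4997, 0.1737, 0.173 ]), array([0.4869, 0.1703, 0.173 ])]
clamp z0 side [array([ 0.4934, -0.3174, -0.    ]), arra
[... 235 characters left out ...]
 -0.3043,  0.058 ]), array([ 0.6096, -0.2017,  0.058 ]), array([ 0.6249, -0.2004,  0.058 ])]
fixed jaw top58 side [array([ 0.6116, -0.2125,  0.058 ]), array([ 0.6339, -0.2105,  0.058 ]), array([ 0.6387, -0.3011,  0.058 ]), array([ 0.613 , -0.3068,  0.058 ])]
mov jaw top56 scene [array([ 0.5913, -0.3049,  0.056 ]), array([ 0.5754, -0.3045,  0.056 ]), array([ 0.5619, -0.2148,  0.056 ])]
mov jaw top56 side [array([ 0.5666, -0.2132,  0.056 ]), array([ 0.5881, -0.3118,  0.056 ])]
lever tip (array([ 0.5083, -0.2626,  0.1318]), [np.float64(0.7774332176048119), np.float64(0.8348287523834399)])
lamp cap (array([0.6725, 0.0247, 0.2981]), [np.float64(1.8803809572919263), np.float64(1.267843627752537)])
```

```bash
cat > mv.py <<'E'
import numpy as np,sys
# usage: mv.py cx cy cz cyaw  tx ty tz tyaw
a=list(map(float,sys.argv[1:]))
c,cy,t,ty=np.array(a[:3]),a[3],np.array(a[4:7]),a[7]
y=np.radians(cy);M=np.array([[np.cos(y),np.sin(y),0],[np.sin(y),-np.cos(y),0],[0,0,-1]])
print("dp",np.round(M.T@(t-c)*1000,1),"yaw",round(-np.radians(ty-cy),4))
E
python3 mv.py .205 .643 .227 -17.64 .494 .29 .34 -87.8
python3 - <<'E'
from h import *
S=cam(load("scene"));D=cam(load("side"))
print("penpot",plane(S,(189,198),0),plane(D,(396,394),0),"orange lever top",tri([(S,(318,132)),(D,(229,304))]))
E
```

```text
dp [ 382.4  248.8 -113. ] yaw 1.2245
penpot [ 0.56438266 -0.45908101  0.        ] [ 0.54183409 -0.49386123  0.        ] orange lever top (array([ 0.24912593, -0.2687717 ,  0.12981534]), [np.float64(0.24870177766846638), np.float64(0.3184295541149821)])
```

apply_moves:
  commands:
    - {"dp": [0, 0, -60], "yaw": 0.1, "grip": 0.45}
    - {"dp": [382.5, 249, -113], "yaw": 1.225, "grip": 0.45}
    - {"dp": [382.5, 249, -113], "yaw": 1.225, "grip": 0.45}
    - {"dp": [382.5, 249, -113], "yaw": 1.225, "grip": 0.45}
    - {"dp": [382.5, 249, -113], "yaw": 1.225, "grip": 0.45}
    - {"dp": [382.5, 249, -113], "yaw": 1.225, "grip": 0.45}
    - {"dp": [382.5, 249, -113], "yaw": 1.225, "grip": 0.45}
    - {"dp": [382.5, 249, -113], "yaw": 1.225, "grip": 0.45}
    - {"dp": [382.5, 249, -113], "yaw": 1.225, "grip": 0.45}
    - {"dp": [382.5, 249, -113], "yaw": 1.225, "grip": 0.45}
    - {"dp": [382.5, 249, -113], "yaw": 1.225, "grip": 0.45}
    - {"dp": [382.5, 249, -113], "yaw": 1.225, "grip": 0.45}

```text
time_s: 1.65
tcp_pos: [0.493, 0.2908, 0.3393]
eef_rot: [180.0, -0.0, -87.8]
contact_force: [-0.3, 0.2, -1.3]
gripper_width: 0.0391
```

```bash
cat > snap.py <<'E'
import sys
from plant import *
from h import *
n=sys.argv[1]
s=get_state();c=capture("wrist")
pickle.dump((c,s),open(n+".pkl","wb"));cv2.imwrite(f"pics/{n}.png",c["color"][:,:,::-1])
print({k:np.round(s[k],4).tolist() for k in("time_s","tcp_pos","eef_rot","contact_force","gripper_width","joints")})
E
python3 snap.py w1
```

```text
{'time_s': 1.65, 'tcp_pos': [0.493, 0.2908, 0.3393], 'eef_rot': [179.9817, -0.0074, -87.7506], 'contact_force': [-0.2988, 0.1875, -1.2812], 'gripper_width': 0.0391, 'joints': [50.1069, 7.8679, -1.7338, -0.0087, -80.4161, -47.8561]}
```

View pics/w1.png

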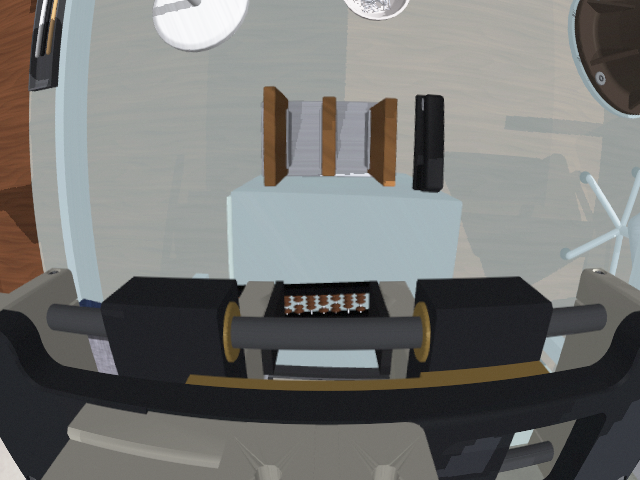

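Run:
```python
from h import *
c,s=load("w1")
crop(c,250,410,80,195,5,"w1c")
```

```text
(no output)
```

View pics/w1c.png

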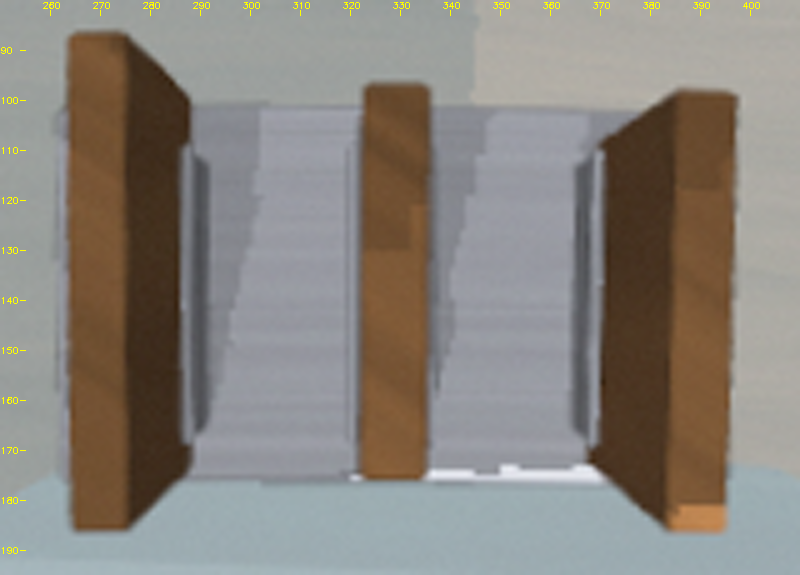

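Run:
```python
from h import *
np.set_printoptions(precision=4,suppress=True)
c,s=load("w1");C=cam(c,(s["tcp_pos"],s["eef_rot"]))
P=[plane(C,u,.173) for u in[(322.5,97),(335.5,97),(335,175.5),(322,175.5)]]
print(P,np.mean(P,0)); f=(P[0]+P[1])/2-(P[2]+P[3])/2; print(f,np.degrees(np.arctan2(-f[0]*-1,-f[1])))
for z,L in((.148,[(385,98),(397.5,99),(395,186),(383.5,185)]),(.133,[(264,87),(275,86.5),(275.5,186),(264.5,186)])):
    print([plane(C,u,z) for u in L])
```

```text
[array([0.5004, 0.1818, 0.173 ]), array([0.4893, 0.1813, 0.173 ]), array([0.4868, 0.2502, 0.173 ]), array([0.4982, 0.2507, 0.173 ])] [0.4937 0.216  0.173 ]
[ 0.0023 -0.0689  0.    ] 1.9338380512182896
[array([0.4426, 0.1766, 0.148 ]), array([0.4307, 0.1765, 0.148 ]), array([0.4282, 0.2599, 0.148 ]), array([0.4395, 0.2595, 0.148 ])]
[array([0.5583, 0.1683, 0.133 ]), array([0.5474, 0.1678, 0.133 ]), array([0.5442, 0.2666, 0.133 ]), array([0.5553, 0.2669, 0.133 ])]
```

apply_moves:
  commands:
    - {"dp": [40, 1, 20], "grip": 0.42}
    - {"dp": [74, 3, 60], "grip": 0.42}
    - {"dp": [74, 3, 100], "grip": 0.42}
    - {"dp": [74, 3, 130], "grip": 0.42}
    - {"dp": [74, 3, 155], "grip": 0.42}
    - {"dp": [74, 3, 180], "grip": 0.42}
    - {"dp": [74, 3, 200], "grip": 0.42}
    - {"dp": [74, 3, 211], "grip": 0.42}
    - {"dp": [74, 3, 211], "grip": 0.42}

```text
$.commands[0]: bad value
```

```bash
python3 snap.py w2
```

```text
{'time_s': 1.7, 'tcp_pos': [0.493, 0.2908, 0.3394], 'eef_rot': [179.987, -0.0031, -87.7467], 'contact_force': [0.0112, -0.4158, -0.1739], 'gripper_width': 0.0393, 'joints': [50.1085, 7.8642, -1.7299, -0.0077, -80.417, -47.8539]}
```

View pics/w2.png

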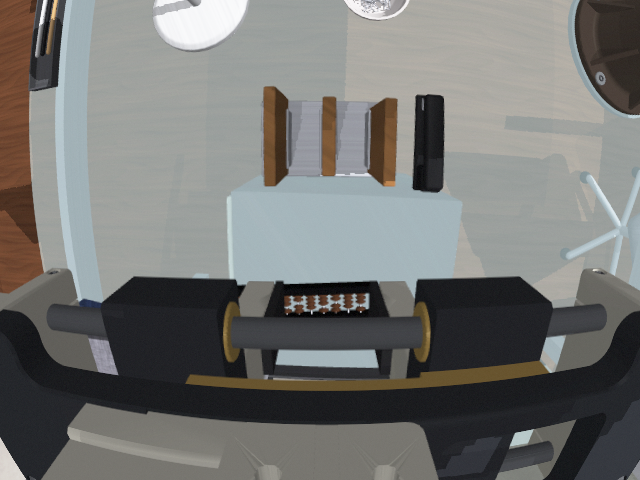

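Refused: yaw must be in every row. I'll add it.

apply_moves:
  commands:
    - {"dp": [40, 1, 20], "yaw": 0, "grip": 0.42}
    - {"dp": [74, 3, 60], "yaw": 0, "grip": 0.42}
    - {"dp": [74, 3, 100], "yaw": 0, "grip": 0.42}
    - {"dp": [74, 3, 130], "yaw": 0, "grip": 0.42}
    - {"dp": [74, 3, 155], "yaw": 0, "grip": 0.42}
    - {"dp": [74, 3, 180], "yaw": 0, "grip": 0.42}
    - {"dp": [74, 3, 200], "yaw": 0, "grip": 0.42}
    - {"dp": [74, 3, 211], "yaw": 0, "grip": 0.42}
    - {"dp": [74, 3, 211], "yaw": 0, "grip": 0.42}

```text
time_s: 2.88
tcp_pos: [0.4931, 0.2161, 0.1281]
eef_rot: [179.9, -0.0, -87.8]
contact_force: [0.1, 0.4, 0.1]
gripper_width: 0.0366
```

```bash
python3 snap.py w3
```

```text
{'time_s': 2.875, 'tcp_pos': [0.4931, 0.2161, 0.1281], 'eef_rot': [179.9486, -0.0497, -87.7888], 'contact_force': [0.0569, 0.4134, 0.1236], 'gripper_width': 0.0366, 'joints': [44.5374, 12.8155, -24.2251, 0.0027, -53.0309, -42.3278]}
```

View pics/w3.png

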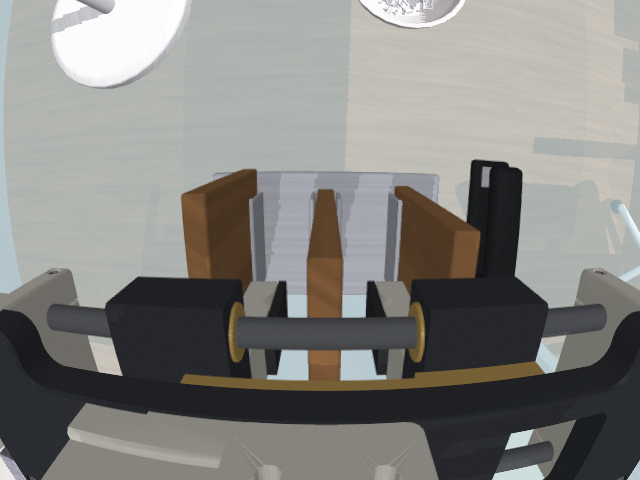

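The board (column 325) sits between the fingers, clear of its neighbours. I'm closing the gripper on it.

apply_moves:
  commands:
    - {"dp": [0, 0, 0], "yaw": 0, "grip": 0.1}
    - {"dp": [0, 0, 0], "yaw": 0, "grip": 0.1}
    - {"dp": [0, 0, 0], "yaw": 0, "grip": 0.0}
    - {"dp": [0, 0, 0], "yaw": 0, "grip": 0.0}
    - {"dp": [0, 0, 0], "yaw": 0, "grip": 0.0}
    - {"dp": [0, 0, -10], "yaw": 0, "grip": 0.0}
    - {"dp": [0, 0, -25], "yaw": 0, "grip": 0.0}
    - {"dp": [0, 0, -40], "yaw": 0, "grip": 0.0}
    - {"dp": [0, 0, -60], "yaw": 0, "grip": 0.0}
    - {"dp": [0, 0, -60], "yaw": 0, "grip": 0.0}
  newtons: 30

```text
time_s: 4.18
tcp_pos: [0.4944, 0.2168, 0.1909]
eef_rot: [-179.8, 0.1, -87.8]
contact_force: [0.8, -0.8, -0.9]
gripper_width: 0.0117
```

```bash
python3 snap.py w4
```

```text
{'time_s': 4.175, 'tcp_pos': [0.4944, 0.2168, 0.1909], 'eef_rot': [-179.8149, 0.141, -87.8116], 'contact_force': [0.8018, -0.8347, -0.9304], 'gripper_width': 0.0117, 'joints': [44.5044, 9.2658, -19.5768, 0.0233, -60.9256, -42.3276]}
```

View pics/w4.png

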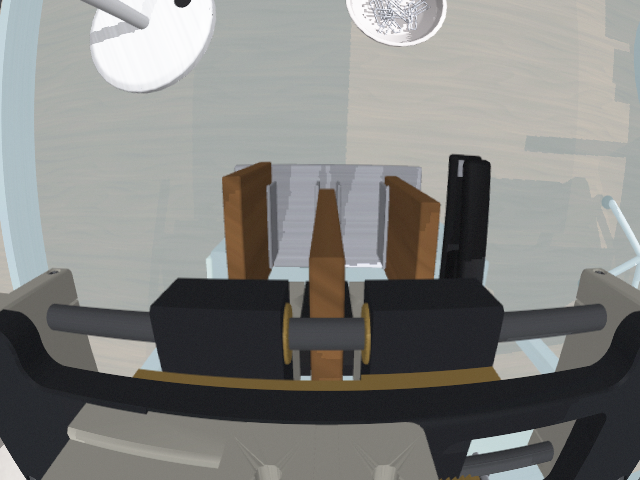

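```bash
for t in ".47 .07" ".45 -.08" ".6 -.17" ; do python3 mv.py .494 .216 .189 -87.8 $t .30 -87.8; done
```

```text
dp [ 145.    29.6 -111. ] yaw -0.0
dp [ 294.1   55.3 -111. ] yaw -0.0
dp [ 389.8  -91.1 -111. ] yaw -0.0
```

apply_moves:
  commands:
    - {"dp": [0, 0, -45], "yaw": 0, "grip": 0.0}
    - {"dp": [0, 0, -95], "yaw": 0, "grip": 0.0}
    - {"dp": [0, 0, -111], "yaw": 0, "grip": 0.0}
    - {"dp": [40, 8, -111], "yaw": 0, "grip": 0.0}
    - {"dp": [90, 18, -111], "yaw": 0, "grip": 0.0}
    - {"dp": [145, 30, -111], "yaw": 0, "grip": 0.0}
    - {"dp": [195, 38, -111], "yaw": 0, "grip": 0.0}
    - {"dp": [245, 47, -111], "yaw": 0, "grip": 0.0}
    - {"dp": [285, 54, -111], "yaw": 0, "grip": 0.0}
    - {"dp": [294, 55, -111], "yaw": 0, "grip": 0.0}
    - {"dp": [294, 55, -111], "yaw": 0, "grip": 0.0}

```text
time_s: 5.6
tcp_pos: [0.4493, -0.0801, 0.2988]
eef_rot: [179.9, 0.0, -87.9]
contact_force: [-0.1, 0.7, 0.5]
gripper_width: 0.0118
```

apply_moves:
  commands:
    - {"dp": [24, -35, 0], "yaw": 0, "grip": 0.0}
    - {"dp": [53, -80, 0], "yaw": 0, "grip": 0.0}
    - {"dp": [80, -125, 0], "yaw": 0, "grip": 0.0}
    - {"dp": [96, -146, 0], "yaw": 0, "grip": 0.0}
    - {"dp": [96, -146, 0], "yaw": 0, "grip": 0.0}
    - {"dp": [96, -146, 0], "yaw": 0, "grip": 0.0}

```text
time_s: 6.35
tcp_pos: [0.599, -0.169, 0.2988]
eef_rot: [179.9, 0.0, -87.8]
contact_force: [0.7, 0.2, -0.0]
gripper_width: 0.0117
```

```bash
python3 snap.py w5; python3 -c "
from h import *
c,s=load('w5');crop(c,180,480,60,300,2,'w5c')"
```

```text
{'time_s': 6.35, 'tcp_pos': [0.599, -0.169, 0.2988], 'eef_rot': [179.9306, 0.0203, -87.7712], 'contact_force': [0.6886, 0.1682, -0.0323], 'gripper_width': 0.0117, 'joints': [2.1762, 13.6016, 0.3117, -0.0208, -76.7795, 0.0574]}
```

View pics/w5.png

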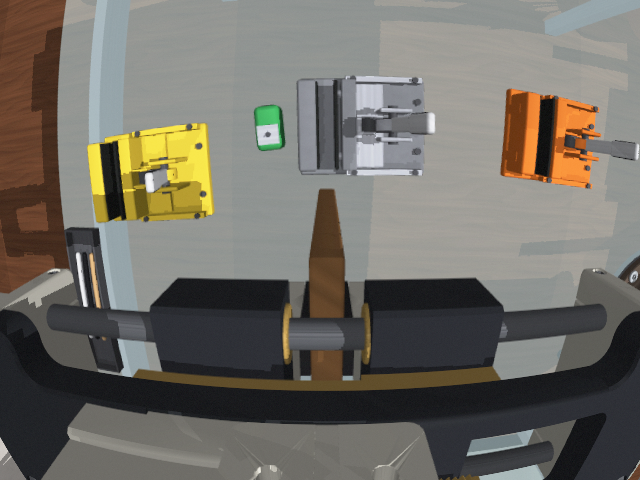

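```bash
python3 -c "
from h import *
c,s=load('w5');crop(c,290,440,65,200,5,'w5c')"
```

```text
(no output)
```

View pics/w5c.png

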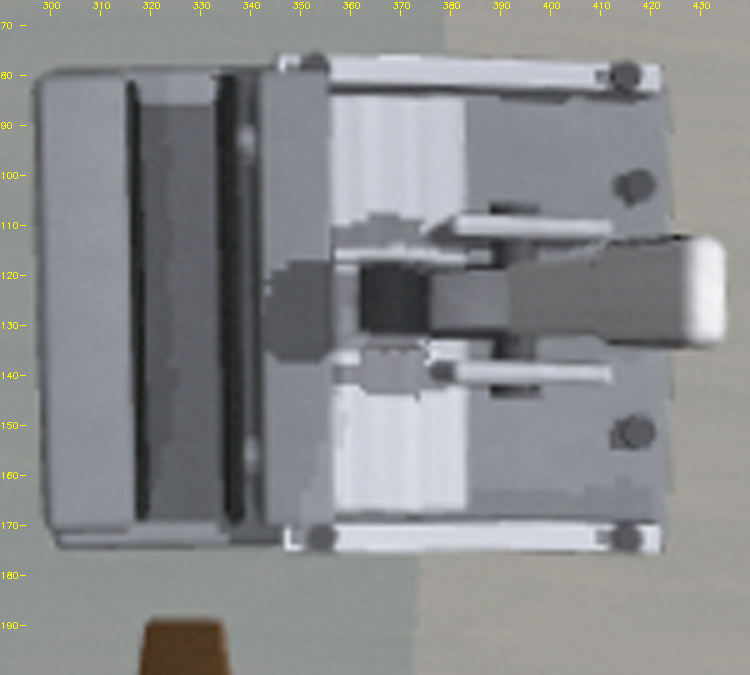

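Run:
```python
from h import *
np.set_printoptions(precision=4,suppress=True)
c,s=load("w5");C=cam(c,(s["tcp_pos"],s["eef_rot"]))
print("fixed top edge",plane(C,(314.8,81),.058),plane(C,(316.5,169.5),.058),"back",plane(C,(297,80),.058),plane(C,(300,170),.058))
print("fixed bottom edge",plane(C,(318,86),.014),plane(C,(320,168),.014))
print("mov pad band",plane(C,(333.5,86),.014),plane(C,(334.5,168),.014),plane(C,(337,81),.056),plane(C,(338.5,169),.056))
print("mov jaw back",plane(C,(356,80),.056),plane(C,(356.5,169),.056))
print("base corners z14",plane(C,(423.5,78),.014),plane(C,(422,175),.014),plane(C,(301,174),.014))
print("lever tip top", plane(C,(431,124.5),.1295))
print("board bottom", plane(C,(320,189),.187),plane(C,(334,189),.187),[plane(C,(320,189),z) for z in(.17,.18,.19)])
b=s["tcp_pos"]+np.array([0,-.035,-.123]);print(b,proj(C,b))
```

```text
fixed top edge [ 0.616  -0.3034  0.058 ] [ 0.6106 -0.2078  0.058 ] back [ 0.6348 -0.3041  0.058 ] [ 0.6283 -0.2067  0.058 ]
fixed bottom edge [ 0.6135 -0.3042  0.014 ] [ 0.6074 -0.206   0.014 ]
mov pad band [ 0.5954 -0.3049  0.014 ] [ 0.5902 -0.2066  0.014 ] [ 0.5925 -0.3046  0.056 ] [ 0.587  -0.2091  0.056 ]
mov jaw back [ 0.5724 -0.3068  0.056 ] [ 0.5675 -0.21    0.056 ]
base corners z14 [ 0.488  -0.3233  0.014 ] [ 0.483  -0.2042  0.014 ] [ 0.6299 -0.198   0.014 ]
lever tip top [ 0.5088 -0.2605  0.1295]
board bottom [ 0.6048 -0.2047  0.187 ] [ 0.5946 -0.2051  0.187 ] [array([ 0.605 , -0.2023,  0.17  ]), array([ 0.6049, -0.2037,  0.18  ]), array([ 0.6048, -0.2051,  0.19  ])]
[ 0.599  -0.204   0.1758] [327.7669 188.1282]
```

```bash
python3 mv.py .599 -.169 .2988 -87.8 .602 -.257 .198 -86.9
```

```text
dp [ 88.1   0.4 100.8] yaw -0.0157
```

apply_moves:
  commands:
    - {"dp": [35, 0, 0], "yaw": -0.008, "grip": 0.0}
    - {"dp": [70, 0, 10], "yaw": -0.016, "grip": 0.0}
    - {"dp": [88, 0.4, 40], "yaw": -0.016, "grip": 0.0}
    - {"dp": [88, 0.4, 75], "yaw": -0.016, "grip": 0.0}
    - {"dp": [88, 0.4, 95], "yaw": -0.016, "grip": 0.0}
    - {"dp": [88, 0.4, 101], "yaw": -0.016, "grip": 0.0}
    - {"dp": [88, 0.4, 101], "yaw": -0.016, "grip": 0.0}
    - {"dp": [88, 0.4, 101], "yaw": -0.016, "grip": 0.0}

```text
time_s: 7.4
tcp_pos: [0.6027, -0.258, 0.2001]
eef_rot: [-179.9, -0.0, -86.9]
contact_force: [0.9, -0.1, -0.0]
gripper_width: 0.0121
```

```bash
python3 snap.py w6; python3 -c "
from h import *
from plant import *
c,s=load('w6');crop(c,250,450,100,280,4,'w6c')
for n,b in (('side',(320,430,215,345)),('scene',(190,310,120,260))):
  d=capture(n);pickle.dump(d,open(n+'6.pkl','wb'));crop(d,*b,4,n+'6c')
import cv2;a=cv2.imread('pics/side6c.png');b=cv2.imread('pics/scene6c.png');h=min(len(a),len(b));cv2.imwrite('pics/ss6.png',cv2.resize(np.hstack([a[:h],b[:h]]),None,fx=.85,fy=.85))"
```

```text
{'time_s': 7.4, 'tcp_pos': [0.6027, -0.258, 0.2001], 'eef_rot': [-179.8803, -0.0361, -86.873], 'contact_force': [0.9086, -0.0701, -0.0245], 'gripper_width': 0.0121, 'joints': [-6.1574, 19.624, -4.2169, 0.0179, -66.0351, 9.2772]}
```

View pics/w6c.png

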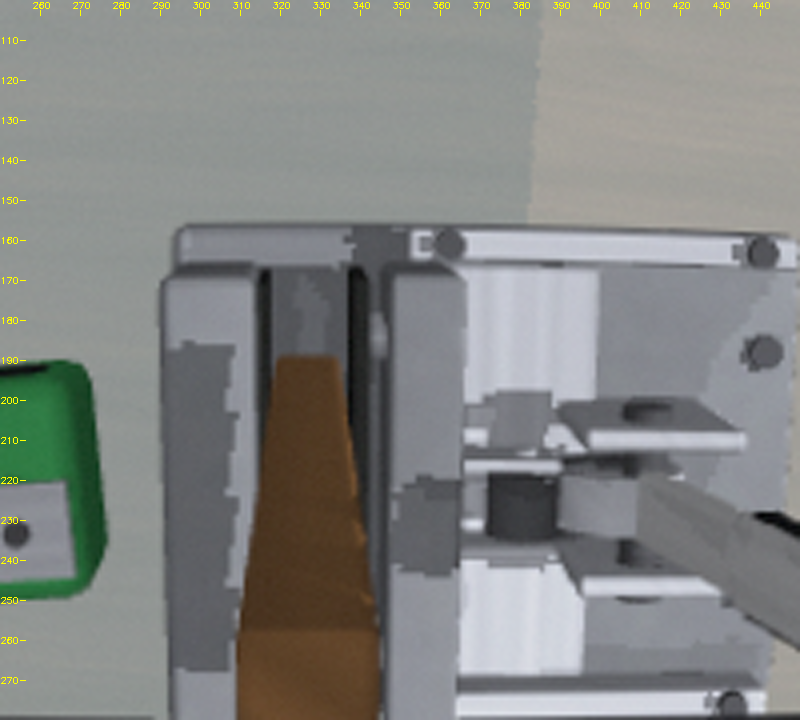

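View pics/ss6.png

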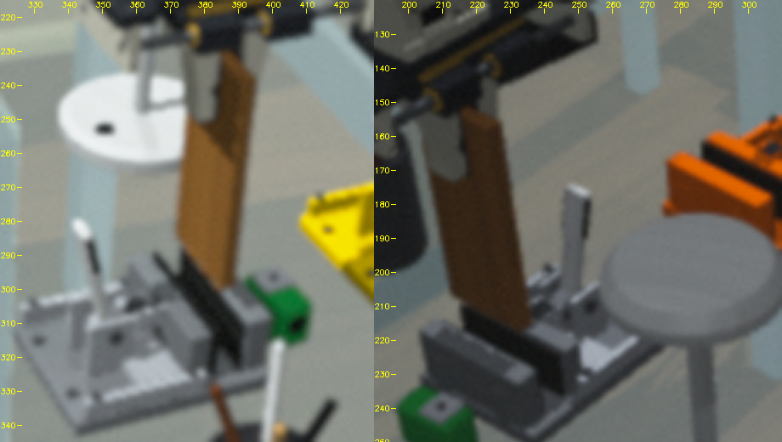

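Run:
```python
from h import *
np.set_printoptions(precision=4,suppress=True)
c,s=load("w6");C=cam(c,(s["tcp_pos"],s["eef_rot"]))
print("board bottom",plane(C,(319.5,189),.0796),plane(C,(334.3,189),.0796))
print("gap bed",plane(C,(317.8,168),.014),plane(C,(337,168),.014),"top",plane(C,(313.5,168),.058),plane(C,(341,168),.056))
print("pad top right",plane(C,(341.5,168),.05))
```

```text
board bottom [ 0.6099 -0.2925  0.0796] [ 0.5988 -0.2931  0.0796]
gap bed [ 0.6133 -0.303   0.014 ] [ 0.5956 -0.304   0.014 ] top [ 0.6159 -0.3064  0.058 ] [ 0.5937 -0.3075  0.056 ]
pad top right [ 0.593 -0.307  0.05 ]
```

apply_moves:
  commands:
    - {"dp": [0, 0, 12], "yaw": 0, "grip": 0.0}
    - {"dp": [0, 0, 22], "yaw": 0, "grip": 0.0}
    - {"dp": [0, 0, 30], "yaw": 0, "grip": 0.0}
    - {"dp": [0, 0, 38], "yaw": 0, "grip": 0.0}
    - {"dp": [0, 0, 46], "yaw": 0, "grip": 0.0}
    - {"dp": [0, 0, 53], "yaw": 0, "grip": 0.0}
    - {"dp": [0, 0, 58], "yaw": 0, "grip": 0.0}
    - {"dp": [0, 0, 62], "yaw": 0, "grip": 0.0}
    - {"dp": [0, 0, 62], "yaw": 0, "grip": 0.0}
    - {"dp": [0, 0, 62], "yaw": 0, "grip": 0.0}

```text
time_s: 8.8
tcp_pos: [0.6023, -0.2583, 0.1368]
eef_rot: [-180.0, -0.0, -86.9]
contact_force: [0.5, -0.7, -1.4]
gripper_width: 0.012
```

```bash
python3 snap.py w7; python3 -c "
from h import *
c,s=load('w7');crop(c,250,450,130,280,4,'w7c')"
```

```text
{'time_s': 8.8, 'tcp_pos': [0.6023, -0.2583, 0.1368], 'eef_rot': [-179.9772, -0.0111, -86.9014], 'contact_force': [0.4603, -0.7316, -1.4346], 'gripper_width': 0.012, 'joints': [-6.1886, 22.4517, -8.7163, 0.0085, -58.8077, 9.2829]}
```

View pics/w7c.png

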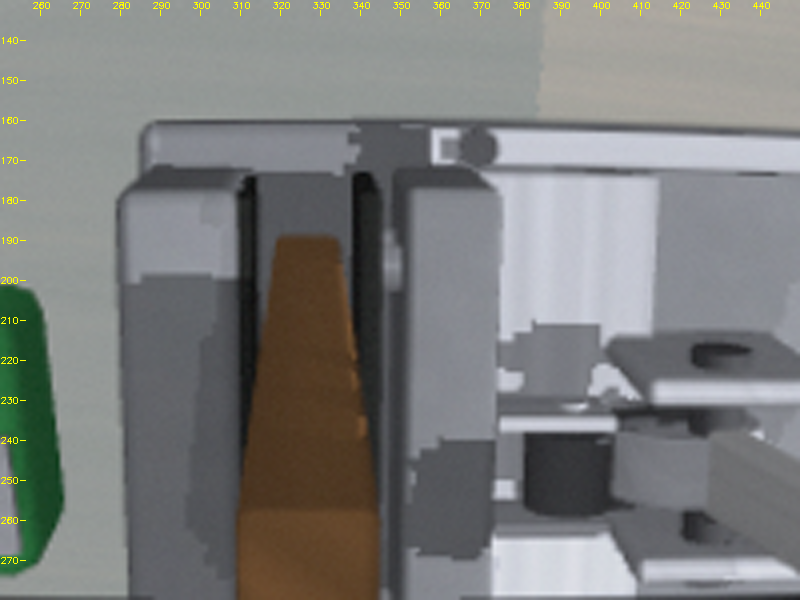

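apply_moves:
  commands:
    - {"dp": [0, 0, 1], "yaw": 0, "grip": 0.0}
    - {"dp": [0, 0, 2], "yaw": 0, "grip": 0.0}
    - {"dp": [0, 0, 3], "yaw": 0, "grip": 0.0}
    - {"dp": [0, 0, 3], "yaw": 0, "grip": 0.0}
    - {"dp": [0, 0, 3], "yaw": 0, "grip": 0.0}

```text
time_s: 9.48
tcp_pos: [0.6023, -0.2583, 0.135]
eef_rot: [-179.9, -0.0, -86.9]
contact_force: [-2.1, 1.5, 7.8]
gripper_width: 0.0118
```

```bash
python3 snap.py w8
```

```text
{'time_s': 9.475, 'tcp_pos': [0.6023, -0.2583, 0.135], 'eef_rot': [-179.9477, -0.0346, -86.8848], 'contact_force': [-2.0617, 1.4979, 7.7581], 'gripper_width': 0.0118, 'joints': [-6.18, 22.5256, -8.8751, 0.0301, -58.5422, 9.2795]}
```

apply_moves:
  commands:
    - {"dp": [0, 0, -0.5], "yaw": 0, "grip": 0.14}
    - {"dp": [0, 0, -0.5], "yaw": 0, "grip": 0.18}
    - {"dp": [0, 0, -0.5], "yaw": 0, "grip": 0.23}
    - {"dp": [0, 0, -0.5], "yaw": 0, "grip": 0.3}
    - {"dp": [0, 0, -0.5], "yaw": 0, "grip": 0.4}
    - {"dp": [0, 0, -0.5], "yaw": 0, "grip": 0.4}
    - {"dp": [0, 0, -15], "yaw": 0, "grip": 0.4}
    - {"dp": [0, 0, -35], "yaw": 0, "grip": 0.4}
    - {"dp": [0, 0, -65], "yaw": 0, "grip": 0.4}
    - {"dp": [0, 0, -90], "yaw": 0, "grip": 0.4}
    - {"dp": [0, 0, -90], "yaw": 0, "grip": 0.4}

```text
time_s: 10.9
tcp_pos: [0.6035, -0.2587, 0.2274]
eef_rot: [-179.7, -0.1, -86.9]
contact_force: [0.1, -0.6, 0.1]
gripper_width: 0.0351
```

```bash
python3 snap.py w9; python3 -c "
from h import *
from plant import *
for n,b in (('side',(320,430,215,345)),('scene',(190,310,120,260))):
  d=capture(n);pickle.dump(d,open(n+'9.pkl','wb'));crop(d,*b,4,n+'9c')
import cv2;a=cv2.imread('pics/side9c.png');b=cv2.imread('pics/scene9c.png');h=min(len(a),len(b));cv2.imwrite('pics/ss9.png',cv2.resize(np.hstack([a[:h],b[:h]]),None,fx=.85,fy=.85))"
```

```text
{'time_s': 10.9, 'tcp_pos': [0.6035, -0.2587, 0.2274], 'eef_rot': [-179.6976, -0.0965, -86.8885], 'contact_force': [0.1042, -0.5702, 0.0675], 'gripper_width': 0.0351, 'joints': [-6.1888, 18.6093, -2.0681, 0.0496, -69.0086, 9.2829]}
```

View pics/w9.png

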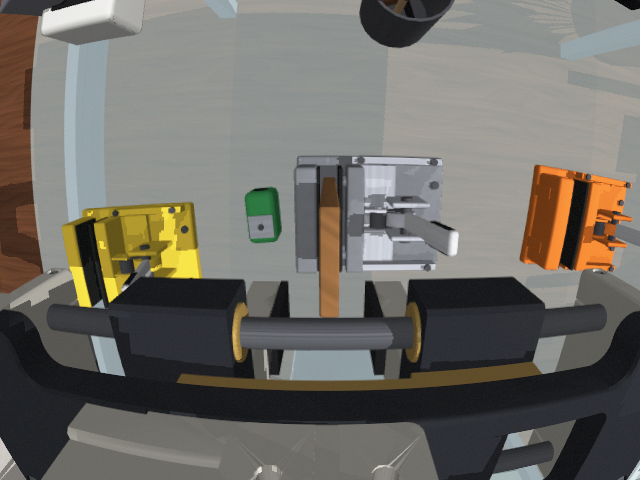

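View pics/ss9.png

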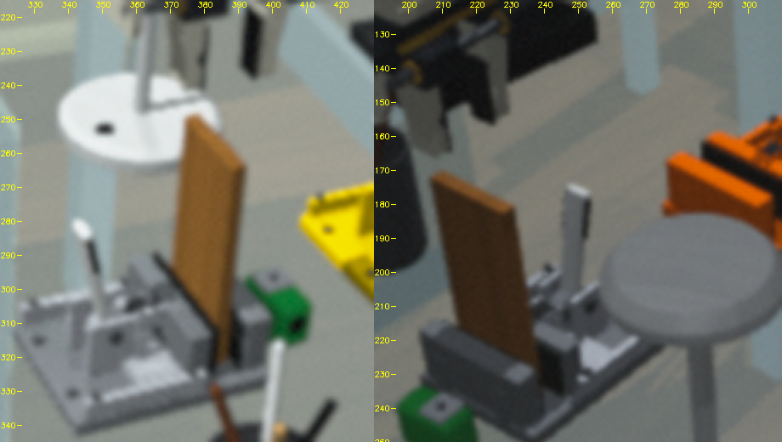

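The board stands upright on the bed with the lever still open. I'll turn the gripper a quarter turn, shut it, and place it between the board and the lever.

```bash
python3 mv.py .6035 -.2587 .2274 -86.9 .546 -.260 .2274 -176.9
python3 - <<'E'
import numpy as np
p=np.array([.529,.046])
for th in np.arange(0,1.36,.15):
    f=np.radians(76)-th;P=p+66e-3*np.array([-np.cos(f),np.sin(f)])+4.5e-3*np.array([np.sin(f),np.cos(f)])+[.0095,0]
    print(round(th,2),"rel to (.546,.115): dx",np.round((.546-P[0])*1e3,1),"dz",np.round((.115-P[1])*1e3,1))
E
```

```text
dp [-1.8 57.5  0. ] yaw 1.5708
0.0 rel to (.546,.115): dx 19.1 dz 3.9
0.15 rel to (.546,.115): dx 28.7 dz 6.3
0.3 rel to (.546,.115): dx 37.8 dz 10.2
0.45 rel to (.546,.115): dx 46.3 dz 15.4
0.6 rel to (.546,.115): dx 53.8 dz 21.8
0.75 rel to (.546,.115): dx 60.4 dz 29.3
0.9 rel to (.546,.115): dx 65.7 dz 37.6
1.05 rel to (.546,.115): dx 69.8 dz 46.7
1.2 rel to (.546,.115): dx 72.4 dz 56.2
1.35 rel to (.546,.115): dx 73.6 dz 66.1
```

apply_moves:
  commands:
    - {"dp": [0, 20, -20], "yaw": 0.18, "grip": 0.0}
    - {"dp": [-2, 40, -20], "yaw": 0.36, "grip": 0.0}
    - {"dp": [-2, 57.5, -20], "yaw": 0.54, "grip": 0.0}
    - {"dp": [-2, 57.5, -20], "yaw": 0.72, "grip": 0.0}
    - {"dp": [-2, 57.5, -10], "yaw": 0.9, "grip": 0.0}
    - {"dp": [-2, 57.5, 0], "yaw": 1.08, "grip": 0.0}
    - {"dp": [-2, 57.5, 0], "yaw": 1.26, "grip": 0.0}
    - {"dp": [-2, 57.5, 0], "yaw": 1.44, "grip": 0.0}
    - {"dp": [-2, 57.5, 0], "yaw": 1.571, "grip": 0.0}
    - {"dp": [-2, 57.5, 0], "yaw": 1.571, "grip": 0.0}
    - {"dp": [-2, 57.5, 0], "yaw": 1.571, "grip": 0.0}

```text
time_s: 12.42
tcp_pos: [0.5444, -0.2593, 0.2231]
eef_rot: [180.0, -0.0, -176.8]
contact_force: [-0.1, -0.6, 0.1]
gripper_width: 0.0004
```

```bash
python3 snap.py w10
```

```text
{'time_s': 12.425, 'tcp_pos': [0.5444, -0.2593, 0.2231], 'eef_rot': [179.9898, -0.0447, -176.7537], 'contact_force': [-0.146, -0.6072, 0.0841], 'gripper_width': 0.0004, 'joints': [-6.9219, 13.9778, -9.0566, -0.0024, -67.0114, -79.8309]}
```

View pics/w10.png

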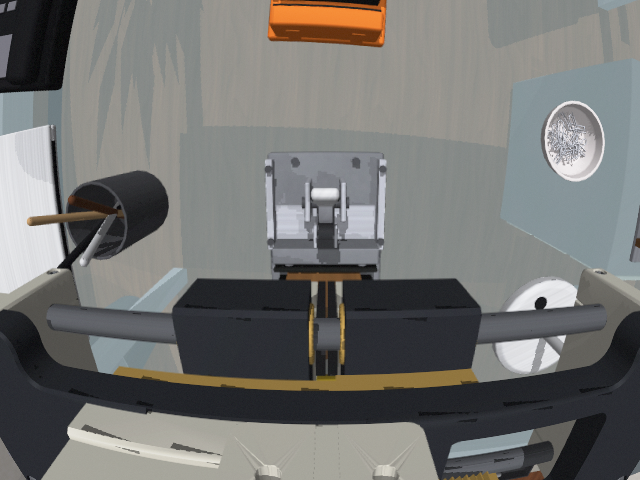

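apply_moves:
  commands:
    - {"dp": [-2, 0, 30], "yaw": 0, "grip": 0.0}
    - {"dp": [-2, 0, 60], "yaw": 0, "grip": 0.0}
    - {"dp": [-2, 0, 80], "yaw": 0, "grip": 0.0}
    - {"dp": [-2, 0, 95], "yaw": 0, "grip": 0.0}
    - {"dp": [-2, 0, 108], "yaw": 0, "grip": 0.0}
    - {"dp": [-2, 0, 108], "yaw": 0, "grip": 0.0}
    - {"dp": [-2, 0, 108], "yaw": 0, "grip": 0.0}

```text
time_s: 13.35
tcp_pos: [0.547, -0.2593, 0.1162]
eef_rot: [-180.0, 0.1, -176.9]
contact_force: [-0.0, -0.4, 0.8]
gripper_width: 0.0006
```

```bash
cat > ss.py <<'E'
import sys
from h import *
from plant import *
k=sys.argv[1];s=get_state();print({q:np.round(s[q],4).tolist() for q in("time_s","tcp_pos","contact_force")})
I=[]
for n,b in (('side',(320,430,215,345)),('scene',(190,310,120,250))):
  d=capture(n);pickle.dump(d,open(n+k+'.pkl','wb'));crop(d,*b,4,'t');I.append(cv2.imread('pics/t.png'))
cv2.imwrite(f'pics/ss{k}.png',cv2.resize(np.hstack(I),None,fx=.85,fy=.85))
E
python3 ss.py 11
```

```text
{'time_s': 13.35, 'tcp_pos': [0.547, -0.2593, 0.1162], 'contact_force': [-0.0, -0.4241, 0.8003]}
```

View pics/ss11.png

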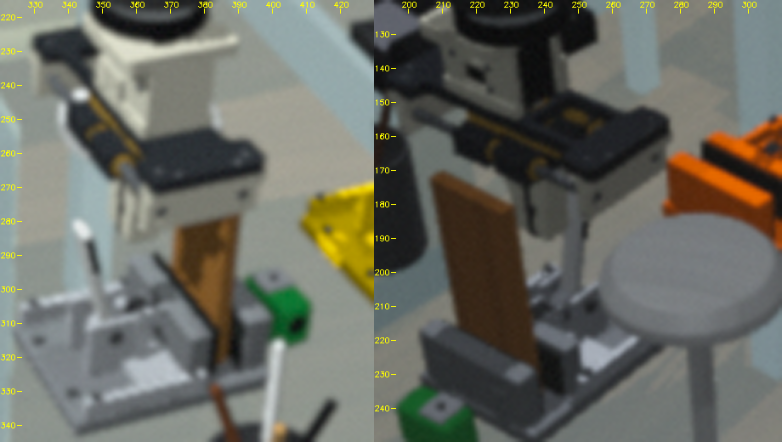

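apply_moves:
  commands:
    - {"dp": [10, 0, 2], "yaw": 0, "grip": 0.0}
    - {"dp": [20, 0, 4], "yaw": 0, "grip": 0.0}
    - {"dp": [29, 0, 6], "yaw": 0, "grip": 0.0}
    - {"dp": [38, 0, 10], "yaw": 0, "grip": 0.0}
    - {"dp": [46, 0, 15], "yaw": 0, "grip": 0.0}
    - {"dp": [46, 0, 15], "yaw": 0, "grip": 0.0}

```text
time_s: 14.2
tcp_pos: [0.5016, -0.2618, 0.1016]
eef_rot: [-180.0, 0.2, -176.9]
contact_force: [3.8, 1.4, 4.7]
gripper_width: 0.0006
```

```bash
python3 ss.py 12
```

```text
{'time_s': 14.2, 'tcp_pos': [0.5016, -0.2618, 0.1016], 'contact_force': [3.7999, 1.4324, 4.6842]}
```

View pics/ss12.png

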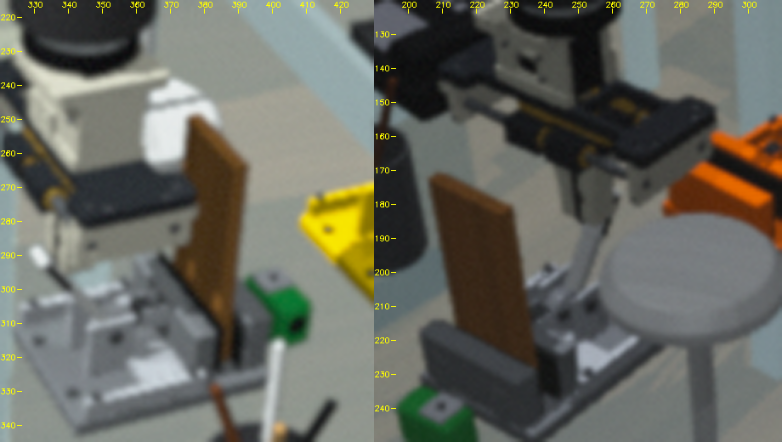

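apply_moves:
  commands:
    - {"dp": [8, 0, 7], "yaw": 0, "grip": 0.0}
    - {"dp": [14, 0, 14], "yaw": 0, "grip": 0.0}
    - {"dp": [20, 0, 23], "yaw": 0, "grip": 0.0}
    - {"dp": [24, 0, 32], "yaw": 0, "grip": 0.0}
    - {"dp": [26, 0, 41], "yaw": 0, "grip": 0.0}
    - {"dp": [27, 0, 47], "yaw": 0, "grip": 0.0}
    - {"dp": [27, 0, 50], "yaw": 0, "grip": 0.0}
    - {"dp": [27, 0, 50], "yaw": 0, "grip": 0.0}

```text
time_s: 15.3
tcp_pos: [0.4736, -0.2631, 0.0503]
eef_rot: [180.0, -0.0, -176.9]
contact_force: [0.7, 0.1, 0.2]
gripper_width: 0.0006
```

```bash
python3 ss.py 13
```

```text
{'time_s': 15.3, 'tcp_pos': [0.4736, -0.2631, 0.0503], 'contact_force': [0.6511, 0.141, 0.1581]}
```

View pics/ss13.png

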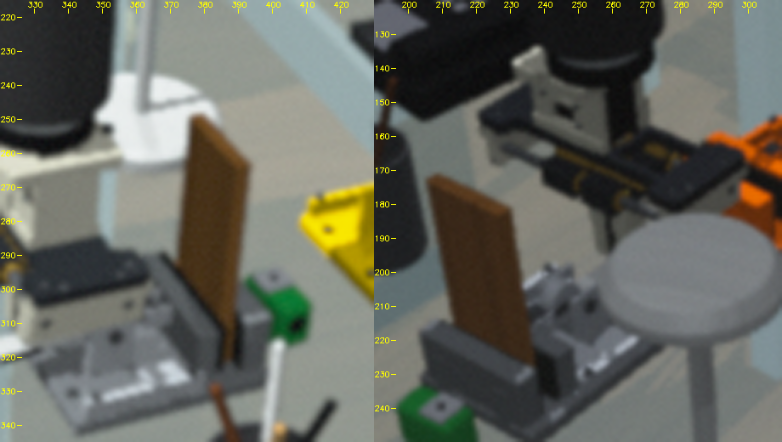

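apply_moves:
  commands:
    - {"dp": [0, 0, -20], "yaw": 0, "grip": 0.0}
    - {"dp": [0, 0, -60], "yaw": 0, "grip": 0.0}
    - {"dp": [0, 0, -110], "yaw": 0, "grip": 0.0}
    - {"dp": [0, 0, -160], "yaw": 0, "grip": 0.0}
    - {"dp": [-40, 0, -200], "yaw": 0, "grip": 0.0}
    - {"dp": [-80, 0, -240], "yaw": 0, "grip": 0.0}
    - {"dp": [-120, 0, -250], "yaw": 0, "grip": 0.0}
    - {"dp": [-120, 0, -250], "yaw": 0, "grip": 0.0}
    - {"dp": [-120, 0, -250], "yaw": 0, "grip": 0.0}

```text
time_s: 16.52
tcp_pos: [0.5931, -0.2565, 0.3001]
eef_rot: [180.0, -0.1, -176.9]
contact_force: [0.1, 0.0, -0.1]
gripper_width: 0.0003
```

```bash
python3 ss.py 14; python3 snap.py w14
python3 - <<'E'
from h import *
cv2.imwrite('pics/sc14.png',load('scene14')['color'][:,:,::-1])
E
```

```text
{'time_s': 16.525, 'tcp_pos': [0.5931, -0.2565, 0.3001], 'contact_force': [0.0947, 0.0069, -0.08]}
{'time_s': 16.625, 'tcp_pos': [0.5926, -0.2567, 0.3004], 'eef_rot': [179.9925, -0.0322, -176.9283], 'contact_force': [-0.8773, -0.3422, 0.4467], 'gripper_width': 0.0004, 'joints': [-6.1462, 15.8233, 3.4788, -0.0023, -77.6885, -80.7816]}
```

View pics/ss14.png

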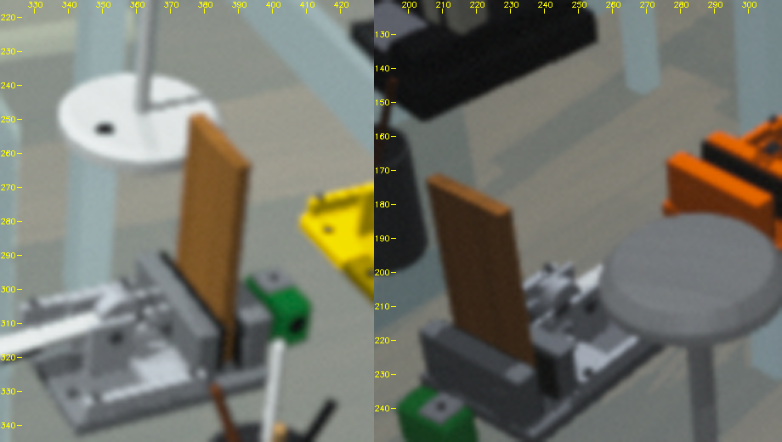

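View pics/w14.png

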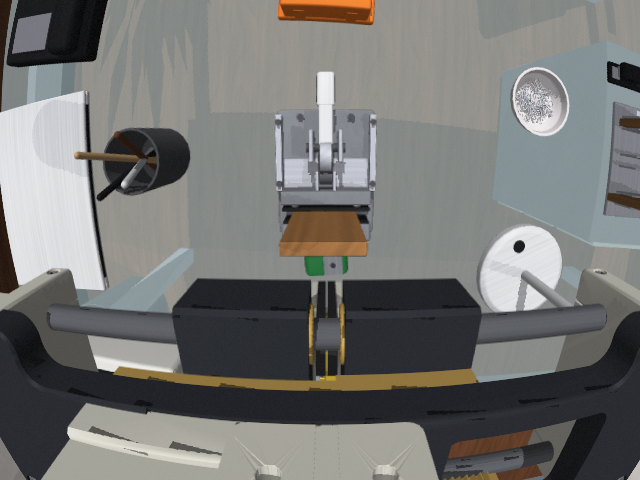

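View pics/sc14.png

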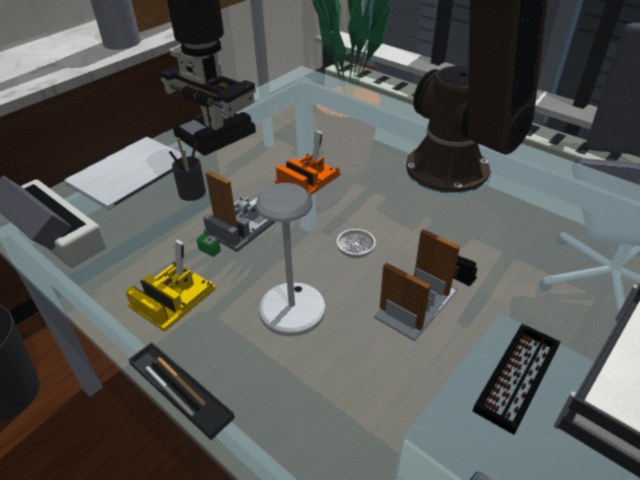

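Run:
```python
from h import *
d=load('side14');crop(d,290,400,235,345,5,'d14')
c,s=load('w14');crop(c,265,385,60,280,3,'w14c')
```

```text
(no output)
```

View pics/d14.png

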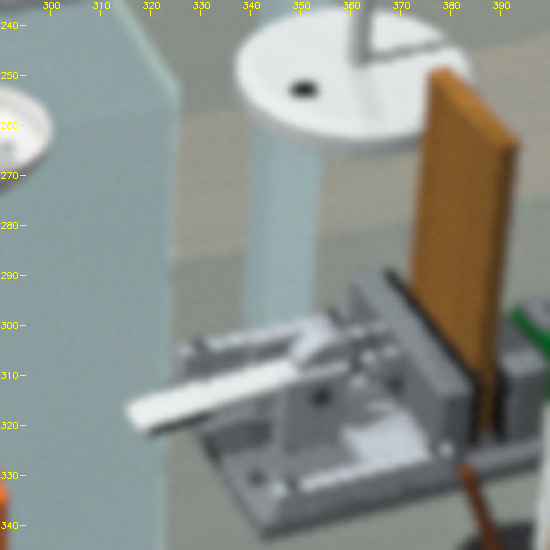

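View pics/w14c.png

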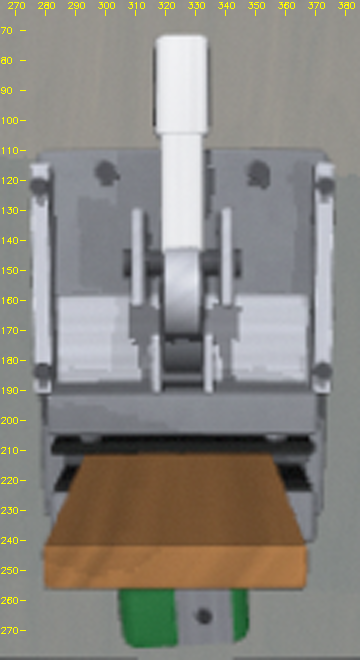

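Run:
```python
from h import *
np.set_printoptions(precision=4,suppress=True)
c,s=load("w14");C=cam(c,(s["tcp_pos"],s["eef_rot"]));D=cam(load("side14"));S=cam(load("scene14"))
print("tip",tri([(C,(327,72)),(D,(317.8,319))]))
for th in(1.1,1.2,1.3,1.4):
    f=np.radians(76)-th;ax=np.array([.9985,.054,0]);q=np.array([.529,-.261,.046])
    p=q+.086*(-np.cos(f)*ax+[0,0,np.sin(f)])+.0045*(np.sin(f)*ax+[0,0,np.cos(f)])
    print(th,p,proj(D,p),proj(C,p))
P=[plane(C,u,.179) for u in[(283,242),(364,242),(367,255.5),(279.5,256)]];print("board top",P,np.mean(P,0))
print("jaw fixed/top view tri:",[tri([(C,a),(D,b)]) for a,b in(((364,242),(376,251)),((367,255.5),(381,248.5)))])
for n in("scene","side"):
    a=load(n)["color"].astype(int);b=load(n+"14")["color"].astype(int)
    m=(np.abs(a-b).sum(2)>60).astype(np.uint8);k,l,st,ce=cv2.connectedComponentsWithStats(m)
    print(n,[r.tolist() for r in st[1:] if r[4]>25])
```

```text
tip (array([ 0.4464, -0.265 ,  0.0395]), [np.float64(2.5345274247504683), np.float64(1.254458248740062)])
1.1 [ 0.4463 -0.2655  0.0697] [316.8723 308.4542] [325.1916  69.2194]
1.2 [ 0.4444 -0.2656  0.0613] [315.9982 311.5572] [325.2158  68.8778]
1.3 [ 0.4433 -0.2656  0.0528] [315.4738 314.6131] [325.2394  69.3239]
1.4 [ 0.443  -0.2656  0.0442] [315.3014 317.5895] [325.2624  70.5054]
board top [array([ 0.6013, -0.2901,  0.179 ]), array([ 0.5979, -0.2264,  0.179 ]), array([ 0.6089, -0.2231,  0.179 ]), array([ 0.6131, -0.2927,  0.179 ])] [ 0.6053 -0.2581  0.179 ]
jaw fixed/top view tri: [(array([ 0.6006, -0.2258,  0.1719]), [np.float64(0.9019794732140197), np.float64(0.3166041902809776)]), (array([ 0.6126, -0.2231,  0.1746]), [np.float64(2.7805240716324353), np.float64(0.9767554427470132)])]
scene [[168, 0, 88, 118, 5045], [470, 0, 27, 45, 616], [542, 0, 33, 48, 672], [472, 56, 68, 99, 2858], [464, 60, 4, 10, 29], [413, 69, 26, 43, 399], [161, 77, 28, 17, 234], [200, 106, 7, 10, 49], [416, 113, 28, 28, 262], [204, 116, 19, 14, 144], [205, 171, 31, 59, 1031], [237, 174, 20, 42, 315], [25
[... 307 characters left out ...]
 54]]
side [[0, 0, 181, 278, 27663], [53, 0, 39, 22, 777], [116, 0, 29, 4, 91], [226, 0, 128, 21, 1456], [351, 0, 23, 35, 631], [369, 0, 63, 148, 6510], [96, 4, 4, 17, 41], [142, 33, 12, 34, 248], [204, 140, 84, 51, 1205], [316, 141, 17, 9, 100], [348, 144, 82, 67, 2562], [297, 152, 11, 19, 98], [293, 183, 9, 31, 169], [253, 184, 12, 49, 269], [300, 190, 7, 33, 76], [276, 193, 12, 43, 346], [76, 228, 24, 4, 39], [451, 237, 9, 7, 37], [441, 239, 10, 7, 42], [315, 248, 94, 76, 1852], [88, 251, 9, 8, 52], [453, 255, 28, 23, 170], [72, 273, 17, 25, 215], [454, 273, 12, 9, 73], [420, 290, 15, 16, 152], [360, 310, 19, 15, 105], [330, 319, 15, 8, 83], [617, 340, 21, 16, 81], [629, 344, 11, 14, 44]]
```

Run:
```python
from plant import *
print(get_state()["contact_force"],get_state()["time_s"]); print(close_job())
```

```text
[ 0.02085208 -0.20132104  0.06421184] 16.675
the job is handed in; nothing more can be done
None
```

I took the tallest board from the sorter's middle slot and stood it on the clamp bed between the jaws. I then pushed the cam lever over its high point with the shut fingers and moved the arm clear. The job was handed in at 16.7 s; it reports no verdict.

**What the last checks showed**
- **Lever:** the lever tip shows at row 319 in the side view, against 317.6 predicted for 1.40 rad and 314.6 for 1.30 rad. That fits the stop.
- **Board:** the top is centred at about (0.605, −0.258), roughly 1 mm off the middle of the jaws sideways. It shifted about 3 mm towards the fixed jaw, as it should when clamped. It looks upright in the pictures, but I did not measure its tilt or the height of its lower edge after clamping.
- **Arm:** it stands about 120 mm above the board and measures no contact force.
- **Other things:** they look unmoved in the last scene picture, but I did not measure each one. A before/after picture comparison flagged many areas, including on the lamp, sharpener and sorter. I put these down to the arm, its shadows and the moved board.

**What disagreed**
- Triangulating two corners of the board's top gave heights 4 to 7 mm below the expected 0.179 m, with pixel errors up to 2.8. The lever tip came out about 5 mm low too (0.0395 m against 0.044 m). I took both as errors in my pixel picks.
- One move call was refused because its rows had no yaw value. I sent it again with yaw, and nothing had moved in between.

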